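Put loose sewing notions back in their trays

ROBOT

A 6-joint arm with a two-finger parallel gripper is mounted at the origin on a cart in front of the work surface, level with it; the furniture and walls round the work are solid. World frame = base frame: x ahead of the robot, y to its left, z up, the work surface at z = 0. Lengths are in m, angles in rad, forces in N, time in s.
With the tool pointing down it reaches from about 0.3 to 0.75 m from the base axis. Payload 8.5 kg.
Tool frame: the origin (TCP) lies between the finger pads; the fingertips stand 14 mm ahead of it and the grasp point (between the pads) lies 5 mm behind it; z points along the fingers, y is the line along which they close (so a half turn about z gives the same grasp; the last joint's range is limited). The gripper opens to 88 mm and grips with 3 to 60 N. Pads are 18 mm wide; open, the fingers measure 123 mm over their backs; the gripper's body (75 mm by 187 mm) begins 45 mm behind the grasp point.
Start: joints at [-1.322, 0.381, 1.297, -0, 1.464, -0.215], TCP at [0.246, -0.492, 0.253] pointing down, gripper open.
Joint ranges: [-3.11, 3.11], [-0.89, 2.33], [0.22, 2.48], [-1.42, 4.56], [0.17, 2.85], [-2.88, 2.88]. Speed limits (rad/s): [2.39, 2.39, 3.14, 3.14, 3.14, 3.14].

INTERFACE

Orientations are given as a unit quaternion [x, y, z, w].
In Python, from rig import arm gives the robot as it stands.
- The arm moves only by the tool jog_arm, never from a script. Its argument "targets" is a list of rows, each a list of 3 entries, a list of its own where there are three numbers: the opening, from -1 (shut) to 1 (fully open), then the shift along the world's x, y, z in normalised numbers (1 is 400 mm), then the turn about the world's z in shares of 4 rad (1.0 is 4 rad). A call has 1 to 8 rows; each row is the pose to reach, as a shift and turn from the pose commanded when the call began; what a row does not reach only later rows make up. A row lasts 1/8 s, in which the tool goes at most 62.5 mm and 10.7 degrees, less where a joint would pass 70% of its speed; a pose out of reach is approached as far as the arm can. No shift or turn number may pass 1 either way. A call with a gripper value outside its range is refused whole. The fingers move at their own pace and stop on an object; "force" is the grip in N (left out, the last holds). Time passes only in rows, so rows that repeat a pose let the fingers close. It gives the time, the measured TCP pose, the force, the opening and the grip force at its end, in the units of the state.
- arm.state(): the state, without advancing time (a new reading comes with each control period).
- arm.read_camera(name): name is "scene" or "side" or "wrist"; returns a dict with "frame" (400x640x3 uint8, red, green, blue), "K" (3x3 intrinsics, pixels), "xyz" and "rotation" of the camera in the world; the wrist camera has in their place "hand_eye" (4x4, takes a point from camera to tool coordinates, whose origin is the TCP and whose axes are the flange's). Camera axes: x right, y down, z forward; pixel columns grow to the right and rows downward; lengths in m; the calibration is good to about 2 mm. A picture is of the moment at which its call begins: read the wrist's pose just before it. There is no depth.
- arm.hand_in(): hands the job in; it is judged then, once.
The state is a dict: "clock": time; "joints": joint angles; "qd": joint speeds; "joint_efforts": joint torques, N m; "tcp_pos": TCP position; "tool_rot": TCP orientation; "wrist_force": force on the tool from outside, world axes, zero at the start; "moment": the same for the moment, N m; "opening": finger opening in m; "finger_force": force on a finger pad.
Only numpy, scipy, OpenCV 4.12 (cv2) and the standard library are available. Lean on these libraries where they do the work, as an engineer would, in place of code of your own. Each camera call takes 0.05 s, during which the arm holds its last target. There are 200 camera calls.

TASK

Sort the loose notions in front of the three shallow wooden trays: the middle bay of each tray holds a fixed sample (a spool, a bobbin or a thimble) that shows what the tray is for. Put the loose thread spool, both bobbins and the thimble into the empty end bays of their own kind's trays, one to a bay, upright as the samples stand and flat on the bay floor. The wax disc stays out of the trays.

Things in the scene. Friction and masses are not known exactly. Their poses are not given: they have to be found in the camera images.
- thread_spool: Loose thread spool standing on end, black thread, pale flanges 26 mm across at the foot and 23 mm at the top, waist about 15 mm across, 42 mm tall. Origin: centre of the underside, z up along its axis.
- bobbin_a: Loose bobbin lying flat, clear rims and black thread, 21 mm across, 11 mm tall. Origin: centre of the underside, z up. The two bobbins are interchangeable.
- bobbin_b: Loose bobbin lying flat, clear rims and black thread, 21 mm across, 11 mm tall. Origin: centre of the underside, z up.
- loose_thimble: Loose steel thimble, mouth down, 20 mm across at the foot, slightly tapered, domed top, 22 mm tall. Origin: centre of the underside, z up.
- wax: Loose brown beeswax disc, 39 mm across, 13 mm tall, lying among the notions; not to be sorted, it stays out of the trays. Origin: centre of the underside, z up.
- spool_tray: Tray for spools. Fixed wooden tray, 138 (own x) x 48 (own y) x 6 mm. Origin: centre of underside, x away from the robot, z up. 3 bays in a row along x, 42 x 42 mm inside, centres x = -45, 0, 45 mm, y = 0; bay floor at z = 2 mm; rims and dividers 3 mm thick, tops at 6 mm. End bays empty; fixed in the middle bay: a standing thread spool 26 mm across, 46 mm tall, top at 48 mm.
- bobbin_tray: Tray for bobbins. Fixed wooden tray, 138 (own x) x 48 (own y) x 6 mm. Origin: centre of underside, x away from the robot, z up. 3 bays in a row along x, 42 x 42 mm inside, centres x = -45, 0, 45 mm, y = 0; bay floor at z = 2 mm; rims and dividers 3 mm thick, tops at 6 mm. End bays empty; fixed in the middle bay: a flat bobbin 21 mm across, 11 mm tall, top at 13 mm.
- thimble_tray: Tray for thimbles. Fixed wooden tray, 138 (own x) x 48 (own y) x 6 mm. Origin: centre of underside, x away from the robot, z up. 3 bays in a row along x, 42 x 42 mm inside, centres x = -45, 0, 45 mm, y = 0; bay floor at z = 2 mm; rims and dividers 3 mm thick, tops at 6 mm. End bays empty; fixed in the middle bay: a thimble 20 mm across, 22 mm tall, top at 24 mm.
Things that resemble listed ones, but are neither listed nor needed, are in the scene too. What is shaped like the loose_thimble but blue is not meant.

How it is judged:
At the end, for the whole second after the job is handed in: Spool in an end bay of the spool tray, one bobbin in each end bay of the bobbin tray, thimble in an end bay of the thimble tray: within 12 mm of the bay centre in the tray's x and y, underside under 4.5 mm over the tray's, upright within 0.15 rad, at rest; the wax disc on no tray (((x of thread_spool in the frame of spool_tray between 0.033 and 0.057 m and y of thread_spool in the frame of spool_tray between -0.012 and 0.012 m and z of thread_spool in the frame of spool_tray between 0 and 0.0045 m and angle between thread_spool's own z axis and vertical below 0.15 rad and linear speed of thread_spool below 0.02 m/s) or (x of thread_spool in the frame of spool_tray between -0.057 and -0.033 m and y of thread_spool in the frame of spool_tray between -0.012 and 0.012 m and z of thread_spool in the frame of spool_tray between 0 and 0.0045 m and angle between thread_spool's own z axis and vertical below 0.15 rad and linear speed of thread_spool below 0.02 m/s)) and ((x of bobbin_a in the frame of bobbin_tray between 0.033 and 0.057 m and y of bobbin_a in the frame of bobbin_tray between -0.012 and 0.012 m and z of bobbin_a in the frame of bobbin_tray between 0 and 0.0045 m and angle between each of bobbin_a, bobbin_b's own z axis and vertical below 0.15 rad and linear speed of each of bobbin_a, bobbin_b below 0.02 m/s and x of bobbin_b in the frame of bobbin_tray between -0.057 and -0.033 m and y of bobbin_b in the frame of bobbin_tray between -0.012 and 0.012 m and z of bobbin_b in the frame of bobbin_tray between 0 and 0.0045 m) or (x of bobbin_a in the frame of bobbin_tray between -0.057 and -0.033 m and y of bobbin_a in the frame of bobbin_tray between -0.012 and 0.012 m and z of bobbin_a in the frame of bobbin_tray between 0 and 0.0045 m and angle between each of bobbin_a, bobbin_b's own z axis and vertical below 0.15 rad and linear speed of each of bobbin_a, bobbin_b below 0.02 m/s and x of bobbin_b in the frame of bobbin_tray between 0.033 and 0.057 m and y of bobbin_b in the frame of bobbin_tray between -0.012 and 0.012 m and z of bobbin_b in the frame of bobbin_tray between 0 and 0.0045 m)) and ((x of loose_thimble in the frame of thimble_tray between 0.033 and 0.057 m and y of loose_thimble in the frame of thimble_tray between -0.012 and 0.012 m and z of loose_thimble in the frame of thimble_tray between 0 and 0.0045 m and angle between loose_thimble's own z axis and vertical below 0.15 rad and linear speed of loose_thimble below 0.02 m/s) or (x of loose_thimble in the frame of thimble_tray between -0.057 and -0.033 m and y of loose_thimble in the frame of thimble_tray between -0.012 and 0.012 m and z of loose_thimble in the frame of thimble_tray between 0 and 0.0045 m and angle between loose_thimble's own z axis and vertical below 0.15 rad and linear speed of loose_thimble below 0.02 m/s)) and not (x of wax in the frame of spool_tray between -0.08 and 0.08 m and y of wax in the frame of spool_tray between -0.035 and 0.035 m) and not (x of wax in the frame of bobbin_tray between -0.08 and 0.08 m and y of wax in the frame of bobbin_tray between -0.035 and 0.035 m) and not (x of wax in the frame of thimble_tray between -0.08 and 0.08 m and y of wax in the frame of thimble_tray between -0.035 and 0.035 m)); the robot touches nothing.
It also fails if it takes over 109 s, if anything falls off the work surface, if the arm or the gripper's body presses on something with over 40 N, if the wrist force passes 120 N, or if a joint passes its speed limit or range.

## Working session

There is one attempt and no reset: what is moved stays moved. The work goes in short steps, Python scripts to look and compute and a tool call to move; the robot and the scene stay as the last step left them, time stands still between calls to the robot, and variables do not carry over. Pictures are saved under pics/ and viewed, at most 14 in all, crops included, and the job is handed in when it is done.

Besides the shell and the picture viewer there is one more tool, called after ">>>" in YAML: its name, and indented under it one key for each argument. jog_arm: Moves the arm, as the interface text tells. Its arguments: {"type":"object","properties":{"targets":{"type":"array"},"force":{"type":"number"}},"required":["targets"]}

```bash
mkdir -p pics; cat > h.py <<'E'
import numpy as np,cv2
from rig import arm
from scipy.spatial.transform import Rotation as R
def cam(n):
    s=arm.state(); c=arm.read_camera(n); K=np.array(c["K"])
    if n=="wrist":
        T=np.eye(4);q=np.array(s["tool_rot"]);T[:3,:3]=R.from_quat(q).as_matrix() if q.size==4 else q
        T[:3,3]=s["tcp_pos"];T=T@np.array(c["hand_eye"]);p,r=T[:3,3],T[:3,:3]
    else:
        p=np.array(c["xyz"]);r=np.array(c["rotation"])
        if r.size==4:r=R.from_quat(r).as_matrix()
    return c["frame"],K,p,r
def ray(C,u,v,z):
    _,K,p,r=C; d=r@np.linalg.solve(K,[u,v,1.]); return p+d*(z-p[2])/d[2]
def proj(C,P):
    _,K,p,r=C; q=K@(r.T@(np.array(P)-p)); return q[:2]/q[2]
def save(C,n): cv2.imwrite("pics/"+n,cv2.cvtColor(C[0],cv2.COLOR_RGB2BGR))
E
python3 - <<'E'
from h import *
import pickle
for n in("scene","side","wrist"):
    C=cam(n);save(C,n+"0.png");pickle.dump(C,open(n+"0.pkl","wb"));print(n,C[2],C[3].round(2).tolist(),C[1].round().tolist())
print(arm.state())
E
```

```text
scene [ 0.15617122 -0.97226802  0.54878076] [[0.91, -0.24, 0.32], [-0.4, -0.53, 0.74], [-0.01, -0.81, -0.59]] [[495.0, 0.0, 316.0], [0.0, 495.0, 199.0], [0.0, 0.0, 1.0]]
side [0.77002957 0.14452239 0.65327005] [[-0.82, 0.42, -0.39], [0.58, 0.6, -0.55], [0.0, -0.68, -0.73]] [[380.0, 0.0, 318.0], [0.0, 380.0, 206.0], [0.0, 0.0, 1.0]]
wrist [ 0.32079935 -0.45518844  0.38339259] [[0.45, -0.85, -0.28], [-0.9, -0.42, -0.14], [0.0, 0.32, -0.95]] [[338.0, 0.0, 326.0], [0.0, 338.0, 202.0], [0.0, 0.0, 1.0]]
{'clock': 0.15, 'joints': array([-1.32229208e+00,  3.81069293e-01,  1.29800002e+00,  9.76102834e-06,
        1.46362315e+00, -2.15294712e-01]), 'qd': array([-8.36305634e-04, -2.37072823e-04, -3.80379000e-03,  9.86077403e-04,
        9.31913678e-04, -8.15371195e-06]), 'joint_efforts': array([ 2.38828077e-03, -4.38082981e+01, -2.24614298e+01,  7.13357166e-02,
        3.44023132e-02, -9.77750233e-05]), 'tcp_pos': array([ 0.24599747, -0.49171093,  0.25229376]), 'tool_rot': array([ 9.73231573e-01,  2.29826026e-01, -4.27906467e-06, -5.49909404e-04]), 'wrist_force': array([ 0.50438697,  0.59129724, -0.71030096]), 'moment': array([-0.00611449,  0.02098486,  0.028767  ]), 'finger_force': 0.0, 'opening': 0.08757535218310807}
```

View pics/scene0.png

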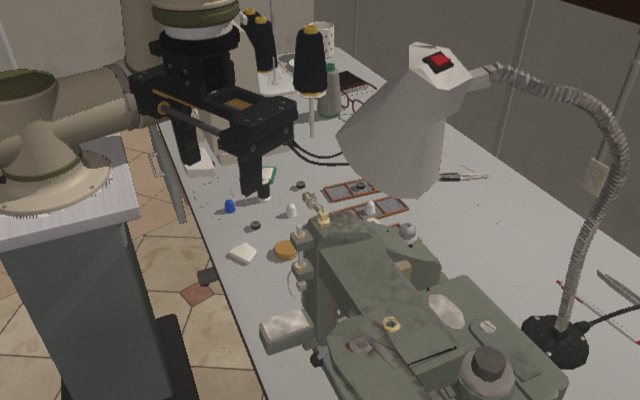

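View pics/side0.png

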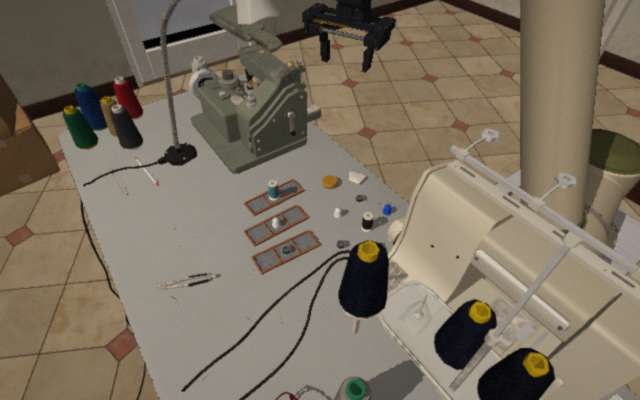

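The side view (image 2) shows the spool tray at about (275,197), the thimble tray at (277,224) and the bobbin tray at (286,251). The loose pieces are the spool at (367,221), bobbins at (342,244) and (360,198), a white/steel thimble at (338,212), a blue decoy at (388,210), the wax at (330,182) and chalk at (356,177). The scene view (image 1) shows the same pieces near (200-410, 170-260). The green machine and the lamp are close to the trays.

```bash
python3 - <<'E'
from h import *
import pickle
C=pickle.load(open("side0.pkl","rb"));S=pickle.load(open("scene0.pkl","rb"))
a=cv2.resize(C[0][165:280,235:405],(800,541),interpolation=cv2.INTER_CUBIC)
cv2.imwrite("pics/sidecrop.png",a[:,:,::-1])
b=cv2.resize(S[0][155:275,190:420],(800,417),interpolation=cv2.INTER_CUBIC)
cv2.imwrite("pics/scenecrop.png",b[:,:,::-1])
for n,u,v in[("spooltray",275,197),("thimtray",277,224),("bobtray",286,251),("bob1",342,244),("bob2",360,198),("thimble",338,214),("wax",330,183),("spool",367,229),("blue",388,214)]:print(n,ray(C,u,v,0.002).round(3))
E
```

```text
spooltray [ 0.488 -0.428  0.002]
thimtray [ 0.527 -0.353  0.002]
bobtray [ 0.55  -0.279  0.002]
bob1 [ 0.442 -0.226  0.002]
bob2 [ 0.323 -0.31   0.002]
thimble [ 0.397 -0.299  0.002]
wax [ 0.351 -0.392  0.002]
spool [ 0.371 -0.227  0.002]
blue [ 0.303 -0.233  0.002]
```

View pics/sidecrop.png

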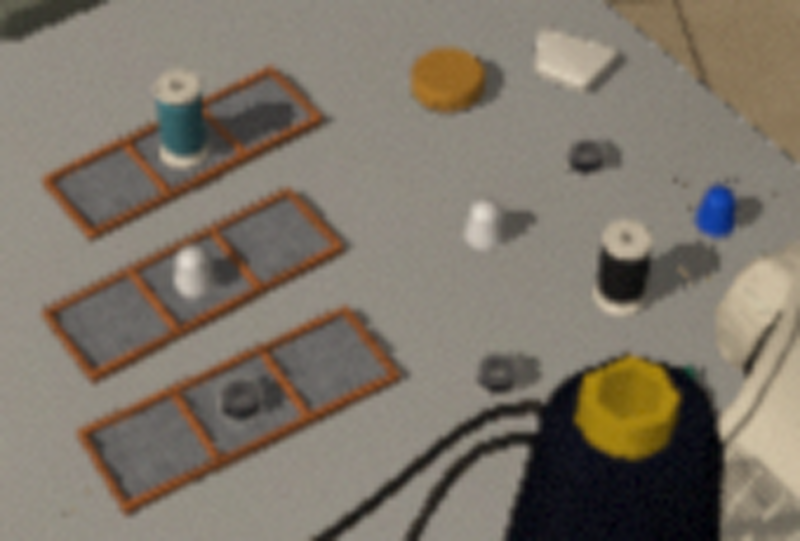

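View pics/scenecrop.png

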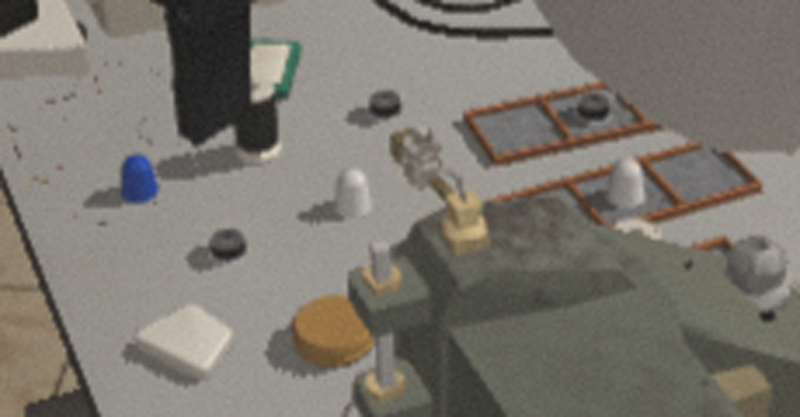

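View pics/wrist0.png

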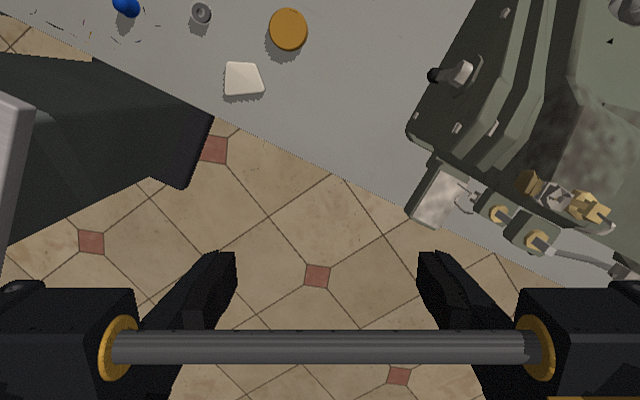

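Candidates for "thimble-shaped": side (338,214) is white/steel and side (388,212) is blue. The steel one is the one meant, and the crop confirms it. The only loose bobbins are at side (341,244) and (360,198). The wrist view shows only the blue decoy, one bobbin, the wax and the chalk at its top edge, with the green machine on the right.

Next I'll measure the positions and the obstacles.

```bash
python3 - <<'E'
from h import *
import pickle
C=pickle.load(open("side0.pkl","rb"));S=pickle.load(open("scene0.pkl","rb"))
f=lambda u,v:(235+u/4.706,165+v/4.706); g=lambda u,v:(190+u/3.478,155+v/3.478)
for n,cs in dict(spool=[(45,182),(92,238),(327,120),(272,68)],thim=[(45,313),(95,380),(347,245),(292,190)],bob=[(80,432),(128,512),(404,376),(348,308)]).items():
    P=np.array([ray(C,*f(*c),.006)[:2] for c in cs]);x=(P[0]+P[1]-P[2]-P[3])/2
    print(n,P.mean(0).round(4),"len",np.hypot(*x).round(3),"wid",np.hypot(*(P[0]-P[1])).round(3),"yaw",np.degrees(np.arctan2(x[1],x[0])).round(1))
for n,c,z in[("bob1",(497,373),.0055),("bob2",(586,156),.0055),("thim",(484,224),.011),("spooltop",(627,236),.042),("wax",(447,80),.0065)]:print(n,ray(C,*f(*c),z).round(4))
for n,c,z in[("bob1",(385,103),.0055),("bob2",(227,243),.0055),("thim",(352,192),.011)]:print(" scene",n,ray(S,*g(*c),z).round(4))
def tri(a,b):
    A=S[1]@np.c_[S[3].T,-S[3].T@S[2]];B=C[1]@np.c_[C[3].T,-C[3].T@C[2]]
    X=cv2.triangulatePoints(A,B,np.float64(a),np.float64(b)).ravel();X=X[:3]/X[3];return X.round(3),(proj(S,X)-a).round(1)
print("cone",tri((311,30),(369,248)));print("lamp",tri((390,185),(262,18)))
print("machine head",tri((320,215),(297,65)))
for p in[(240,168),(322,118),(192,122)]:print("base",ray(C,*p,0).round(3))
E
```

```text
spool [ 0.4897 -0.4257] len 0.137 wid 0.046 yaw 1.5
thim [ 0.5291 -0.3492] len 0.137 wid 0.047 yaw 0.3
bob [ 0.55   -0.2755] len 0.137 wid 0.048 yaw -3.8
bob1 [ 0.4468 -0.225   0.0055]
bob2 [ 0.327  -0.3075  0.0055]
thim [ 0.4001 -0.2965  0.011 ]
spooltop [ 0.3689 -0.232   0.042 ]
wax [ 0.3522 -0.3913  0.0065]
 scene bob1 [ 0.448  -0.2302  0.0055]
 scene bob2 [ 0.3282 -0.3125  0.0055]
 scene thim [ 0.3984 -0.306   0.011 ]
cone (array([ 0.543, -0.063,  0.245]), array([-1.2, -0.3]))
lamp (array([ 0.354, -0.673,  0.306]), array([-2.9,  0.1]))
machine head (array([ 0.325, -0.583,  0.22 ]), array([-4.5, -0.6]))
base [ 0.507 -0.572  0.   ]
base [ 0.204 -0.633  0.   ]
base [ 0.529 -0.834  0.   ]
```

Tray sizes come out at 137 x 47 mm against 138 x 48 given, and the two views agree within a few mm. Moving to look from above.

The manual's scale: shifts go in shares of 400 mm and turns go in shares of 4 rad. Converting my numbers, 200 mm / 400 = 0.5, 180 mm / 400 = 0.45, -27 degrees / 229.1831 = -0.1178.

>>> jog_arm:
  targets:
    - [1,[0.075,0.1,0.025],-0.0218]
    - [1,[0.175,0.2,0.025],-0.0524]
    - [1,[0.3,0.3,0.025],-0.0873]
    - [1,[0.425,0.3875,0.025],-0.1178]
    - [1,[0.5,0.45,0.025],-0.1178]
    - [1,[0.5,0.45,0.025],-0.1178]
    - [1,[0.5,0.45,0.025],-0.1178]
  force: 12

```text
clock: 1.02
tcp_pos: [0.4456, -0.3122, 0.2625]
tool_rot: [1.0, -0.004, -0.0, -0.0]
wrist_force: [1.1, 0.1, -0.9]
opening: 0.0883
finger_force: 0.0
```

```bash
python3 - <<'E'
from h import *
import pickle
C=cam("wrist");save(C,"w1.png");pickle.dump(C,open("w1.pkl","wb"));print(C[2],C[3].round(2).tolist())
for n,P in dict(bob1=(.447,-.227,.0055),bob2=(.328,-.31,.0055),thim=(.4,-.3,.011),spool=(.369,-.232,.042),wax=(.352,-.391,.0065),st=(.49,-.426,.006),bt=(.55,-.2755,.006)).items():print(n,proj(C,P).round(0))
s=arm.state();print(s["clock"],s["tcp_pos"],s["tool_rot"])
E
```

```text
[ 0.52923422 -0.31351393  0.39362927] [[-0.01, -0.95, -0.32], [-1.0, 0.01, 0.0], [0.0, 0.32, -0.95]]
bob1 [253. 163.]
bob2 [325. 255.]
thim [316. 203.]
spool [256. 238.]
wax [389. 237.]
st [427. 124.]
bt [290.  68.]
1.075 [ 0.44535211 -0.31252895  0.26259566] [ 9.99991112e-01 -4.20941282e-03 -2.30399284e-04 -6.43549958e-05]
```

View pics/w1.png

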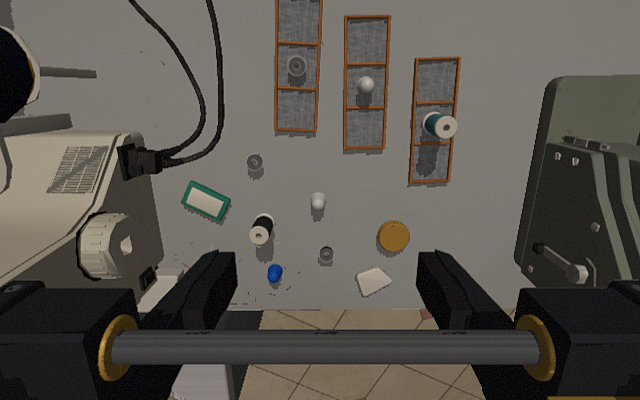

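The wrist view shows the bobbins at (254,162) and (326,254), the steel thimble at (318,203), the spool top at (261,236), the wax at (394,237) and the blue decoy at (275,273). Trays from left to right are bobbin, thimble and spool. The overlock's right edge is at about x=163 px and the green machine starts at about 520 px. Now I'll refine these positions.

```bash
cat >> h.py <<'E'
def trays(C):
    h=cv2.cvtColor(C[0],cv2.COLOR_RGB2HSV);m=cv2.inRange(h,(5,110,70),(16,255,220))
    for c in cv2.findContours(m,cv2.RETR_EXTERNAL,cv2.CHAIN_APPROX_SIMPLE)[0]:
        x,y,w,hh=cv2.boundingRect(c)
        if hh<90 or w>90: continue
        P=np.float32([ray(C,*p[0],.006)[:2] for p in c]);r=cv2.minAreaRect(P)
        print("tray",np.round(r[0],4),np.round(r[1],4),round(r[2],1),(x,y,w,hh))
E
python3 - <<'E'
from h import *
import pickle
C=pickle.load(open("w1.pkl","rb"));trays(C)
G=cv2.cvtColor(C[0],cv2.COLOR_RGB2GRAY)
for n,(u,v),z,br in[("bob1",(254,162),.006,0),("bob2",(326,254),.006,0),("thim",(318,203),.011,1),("spooltop",(261,236),.042,1)]:
    w=G[v-14:v+15,u-14:v and u+15].copy()
    t=178 if br else 105
    m=(w>t) if br else (w<t)
    k=cv2.connectedComponentsWithStats(m.astype(np.uint8))
    for s,c in zip(k[2][1:],k[3][1:]):
        if s[4]>20:print(n,s,(c+[u-14,v-14]).round(1),ray(C,*(c+[u-14,v-14]),z).round(4))
print("table",np.median(G[180:200,100:180]),"overlock edge@.12",ray(C,163,245,.12).round(3),"@.2",ray(C,163,245,.2).round(3),"corner",ray(C,137,135,.15).round(3),"green",ray(C,520,240,.1).round(3))
b=cv2.resize(C[0][140:285,215:415],(800,580),interpolation=cv2.INTER_CUBIC);cv2.imwrite("pics/w1c.png",b[:,:,::-1])
E
```

```text
tray [ 0.491  -0.4332] [0.1368 0.0479] 1.2 (409, 57, 52, 126)
tray [ 0.5313 -0.3561] [0.0474 0.1369] 89.9 (343, 15, 48, 135)
tray [ 0.5494 -0.2822] [0.0473 0.1314] 86.2 (274, 0, 48, 133)
bob1 [  7   6  17  23 322] [254.8 165.6] [ 0.4445 -0.2295  0.006 ]
bob2 [  6   4  16  23 268] [325.6 256.4] [ 0.3257 -0.3109  0.006 ]
table 62.0 overlock edge@.12 [ 0.398 -0.167  0.12 ] @.2 [ 0.437 -0.21   0.2  ] corner [ 0.499 -0.179  0.15 ] green [ 0.391 -0.497  0.1  ]
```

View pics/w1c.png

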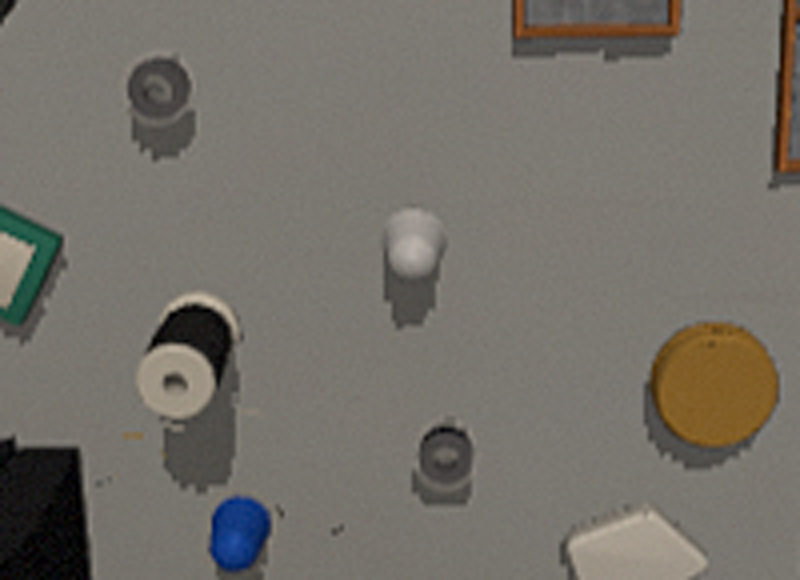

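The crop confirms the steel thimble at crop (414,242), the bobbins at (159,89) and (446,455), and the spool top at (176,381). The blue decoy at (240,532) is separate.

```bash
python3 - <<'E'
from h import *
import pickle
C=pickle.load(open("w1.pkl","rb"))
for n,u,v,z in[("bob1",159,89,.008),("bob2",446,455,.008),("thim foot",415,238,.002),("thim top",413,255,.018),("sptop",176,381,.042),("spfoot",201,330,.003),("wax",715,384,.013),("chalk",640,550,.01),("blue",240,535,.01)]:
    print(n,ray(C,215+u/4,140+v/4,z).round(4))
# bobbin tray: near edge centre and dividers
for u,v in[(277,131),(319,131)]:print(ray(C,u,v,.006).round(4))
for n,c in(("side",(367,205)),): pass
E
```

```text
bob1 [ 0.4489 -0.2302  0.008 ]
bob2 [ 0.3304 -0.3121  0.008 ]
thim foot [ 0.4009 -0.3033  0.002 ]
thim top [ 0.4009 -0.3031  0.018 ]
sptop [ 0.372  -0.2359  0.042 ]
spfoot [ 0.3718 -0.2363  0.003 ]
wax [ 0.3564 -0.395   0.013 ]
chalk [ 0.2967 -0.3745  0.01  ]
blue [ 0.3034 -0.2455  0.01  ]
[ 0.484  -0.2576  0.006 ]
[ 0.4836 -0.3051  0.006 ]
```

Converted, -165 mm / 400 = -0.4125, -120 mm / 400 = -0.3.

>>> jog_arm:
  targets:
    - [0.2,[-0.1125,0.0225,-0.05],0]
    - [0.2,[-0.1125,0.0225,-0.175],0]
    - [0.2,[-0.1125,0.0225,-0.3],0]
    - [0.2,[-0.1125,0.0225,-0.4125],0]
    - [0.2,[-0.1125,0.0225,-0.4125],0]
    - [0.2,[-0.1125,0.0225,-0.4125],0]

```text
clock: 1.82
tcp_pos: [0.4012, -0.304, 0.0993]
tool_rot: [1.0, -0.004, 0.001, 0.001]
wrist_force: [-0.2, -0.4, 1.3]
opening: 0.0531
finger_force: 0.0
```

```bash
python3 - <<'E'
from h import *
C=cam("wrist");save(C,"w2.png");print(arm.state()["tcp_pos"])
print(proj(C,(.401,-.303,.002)),proj(C,(.401,-.303,.018)),proj(C,(.401,-.303,.1)))
E
```

```text
[ 0.40140326 -0.30396739  0.09962382]
[323.7588956 211.590669 ] [323.6488544  219.74555943] [322.73618927 287.38099184]
```

View pics/w2.png

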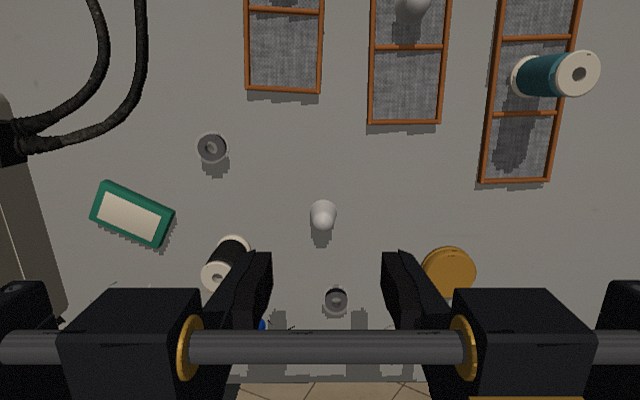

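The wrist view shows the thimble at (323,213), exactly where predicted and midway between the fingers. The spool and wax are clear of the finger paths. Descending to grip.

Converted, -78 mm / 400 = -0.195, -70 mm / 400 = -0.175.

>>> jog_arm:
  targets:
    - [0.1,[0,0,-0.1],0]
    - [0.1,[0,0,-0.175],0]
    - [0.1,[0,0,-0.195],0]
    - [0.1,[0,0,-0.195],0]
    - [-0.7,[0,0,-0.195],0]
    - [-0.7,[0,0,-0.195],0]
    - [-0.7,[0,0,-0.195],0]
    - [-0.7,[0,0,-0.195],0]
  force: 12

```text
clock: 2.88
tcp_pos: [0.4011, -0.3029, 0.0201]
tool_rot: [1.0, -0.004, 0.0, 0.0]
wrist_force: [-0.7, 1.0, 4.3]
opening: 0.0157
finger_force: 12.7
```

```bash
cat > near.py <<'E'
E
python3 - <<'E'
from h import *
s=arm.state();print(s["tcp_pos"],s["opening"],s["finger_force"])
im=cv2.imread("pics/w2.png")
C=cam("wrist");C=(im[:,:,::-1].copy(),C[1],C[2]+[0,0,.0996-s["tcp_pos"][2]],C[3])
for p in[(246,90),(322,93),(368,123),(441,124),(480,182),(550,183)]:print(ray(C,*p,.006).round(4))
E
```

```text
[ 0.40113549 -0.30289501  0.02013656] 0.015677430604663426 12.706767614727141
[ 0.4843 -0.2537  0.006 ]
[ 0.4821 -0.3016  0.006 ]
[ 0.4632 -0.3312  0.006 ]
[ 0.4621 -0.3788  0.006 ]
[ 0.4228 -0.4094  0.006 ]
[ 0.4216 -0.4577  0.006 ]
```

Converted, 86 mm / 400 = 0.215, 60 mm / 400 = 0.15.

>>> jog_arm:
  targets:
    - [-0.7,[0,0,0.025],0]
    - [-0.7,[0,0,0.125],0]
    - [-0.7,[0.1,-0.0625,0.15],0]
    - [-0.7,[0.215,-0.13,0.15],0]
    - [-0.7,[0.215,-0.13,0.15],0]

```text
clock: 3.55
tcp_pos: [0.4891, -0.3563, 0.0801]
tool_rot: [1.0, -0.003, 0.001, 0.001]
wrist_force: [-0.4, 0.6, -0.6]
opening: 0.0155
finger_force: 12.3
```

```bash
python3 - <<'E'
from h import *
C=cam("side");cv2.imwrite("pics/s1.png",cv2.resize(C[0][150:290,225:415],(760,560),interpolation=cv2.INTER_CUBIC)[:,:,::-1]);s=arm.state();print(s["tcp_pos"],s["opening"],s["finger_force"])
E
```

```text
[ 0.48753172 -0.35505764  0.0796755 ] 0.015474970923674036 12.280083389778156
```

View pics/s1.png

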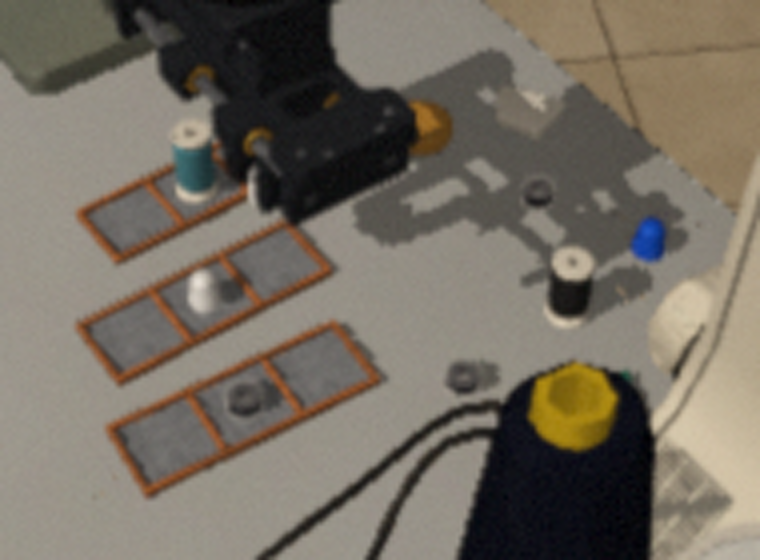

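The side crop shows the thimble at (255,185), held between the fingers and gone from its place on the table. Lowering it into the near bay of the thimble tray and releasing.

Converted, -57 mm / 400 = -0.1425, -53 mm / 400 = -0.1325.

>>> jog_arm:
  targets:
    - [-0.7,[0,0,-0.0875],0]
    - [-0.7,[0,0,-0.1325],0]
    - [-0.7,[0,0,-0.1425],0]
    - [-0.7,[0,0,-0.1425],0]
    - [-0.35,[0,0,-0.1425],0]
    - [-0.35,[0,0,-0.1425],0]
    - [-0.3,[0,0,-0.025],0]
    - [-0.2,[0,0,0.1],0]

```text
clock: 4.6
tcp_pos: [0.4868, -0.3547, 0.1209]
tool_rot: [1.0, -0.004, -0.0, -0.0]
wrist_force: [0.6, 0.3, -0.2]
opening: 0.035
finger_force: 0.0
```

```bash
python3 - <<'E'
from h import *
s=arm.state();print(s["tcp_pos"],s["opening"],s["wrist_force"])
E
```

```text
[ 0.48684723 -0.35472428  0.12086829] 0.03495241769374786 [ 0.63609927  0.32815569 -0.19407503]
```

```bash
python3 - <<'E'
from h import *
import pickle
A=pickle.load(open("w1.pkl","rb"))
s=arm.state();C=cam("wrist");save(C,"w3.png")
d=np.array([.4014,-.304,.0996])-s["tcp_pos"];B=(None,C[1],C[2]+d,C[3])
def tri(a,b):
    M=lambda c:c[1]@np.c_[c[3].T,-c[3].T@c[2]]
    X=cv2.triangulatePoints(M(A),M(B),np.float64(a),np.float64(b)).ravel();X=X[:3]/X[3];return X.round(3),(proj(A,X)-a).round(1)
print(tri((160,158),(28,140)),tri((163,250),(66,312)),tri((123,146),(0,118)))
print("thimble pred",proj(C,(.4867,-.355,.002)),proj(C,(.4867,-.355,.02)))
E
```

```text
(array([ 0.46 , -0.135,  0.037]), array([-0.1,  0.8])) (array([ 0.344, -0.12 ,  0.031]), array([2.5, 3.9])) (array([ 0.465, -0.059, -0.03 ]), array([ 0.3, -1.2]))
thimble pred [325.91656464 201.71759719] [325.89018404 209.57087814]
```

View pics/w3.png

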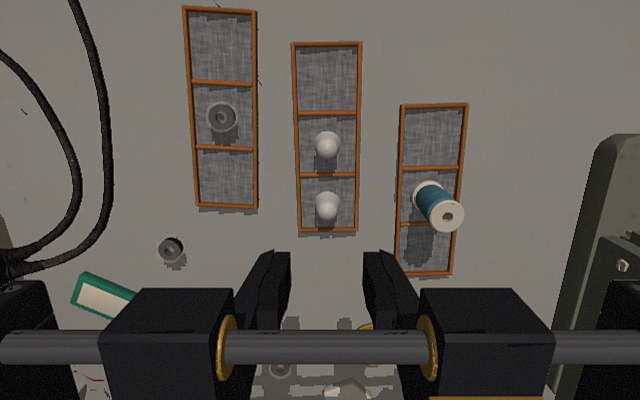

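The wrist view shows the thimble upright in the near bay at (327,206), centred, with the bobbin to fetch at (171,249). The fingers must close along x there, to keep clear of the overlock.

```bash
python3 - <<'E'
from h import *
C=cam("wrist");print(arm.state()["joints"].round(2),ray(C,171.5,248,.008).round(4))
trays(C)
for n,u,v,z in[("thim",327.5,203,.002)]:print(ray(C,u,v,z))
E
```

```text
[-0.83  0.58  1.33  0.    1.21  0.75] [ 0.4509 -0.2314  0.008 ]
tray [ 0.5017 -0.433 ] [0.1165 0.0477] 1.3 (390, 106, 70, 148)
tray [ 0.5315 -0.3561] [0.0473 0.1365] 90.0 (288, 48, 69, 184)
tray [ 0.5523 -0.2827] [0.0476 0.1366] 86.2 (183, 13, 73, 197)
[ 0.48607773 -0.35910114  0.002     ]
```

Converted, 20 mm / 400 = 0.05, -80 degrees / 229.1831 = -0.3491.

>>> jog_arm:
  targets:
    - [-0.1,[0,0,0.05],-0.0436]
    - [-0.1,[0,0,0.05],-0.0873]
    - [-0.1,[0,0,0.05],-0.1309]
    - [-0.1,[0,0,0.05],-0.1745]
    - [-0.1,[0,0,0.05],-0.2182]
    - [-0.1,[0,0,0.05],-0.2618]
    - [-0.1,[0,0,0.05],-0.3054]
    - [-0.1,[0,0,0.05],-0.3491]

```text
clock: 5.7
tcp_pos: [0.4869, -0.3547, 0.1392]
tool_rot: [0.762, -0.648, -0.0, -0.0]
wrist_force: [0.2, -0.3, 0.0]
opening: 0.0393
finger_force: 0.0
```

Converted, 124 mm / 400 = 0.31, 100 mm / 400 = 0.25, -10 degrees / 229.1831 = -0.0436.

>>> jog_arm:
  targets:
    - [-0.1,[-0.025,0.125,0],-0.0436]
    - [-0.1,[-0.095,0.25,0],-0.0436]
    - [-0.1,[-0.095,0.31,-0.075],-0.0436]
    - [-0.1,[-0.095,0.31,-0.15],-0.0436]
    - [-0.1,[-0.095,0.31,-0.175],-0.0436]
    - [-0.1,[-0.095,0.31,-0.175],-0.0436]

```text
clock: 6.45
tcp_pos: [0.449, -0.2311, 0.0695]
tool_rot: [-0.704, 0.71, 0.0, -0.0]
wrist_force: [0.2, -0.5, -0.4]
opening: 0.0396
finger_force: 0.0
```

```bash
python3 - <<'E'
from h import *
C=cam("wrist");save(C,"w4.png");s=arm.state();print(s["tcp_pos"],s["tool_rot"])
print(proj(C,(.449,-.2305,.008)))
E
```

```text
[ 0.44928528 -0.23136005  0.07011461] [-7.04326265e-01  7.09876351e-01 -2.78762222e-04  3.67362356e-05]
[327.36237564 232.25491229]
```

View pics/w4.png

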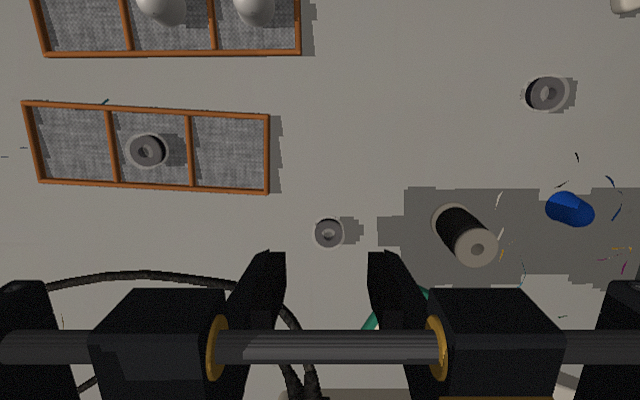

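The wrist view shows the bobbin at (328,233), matching the prediction of (327,232) and midway between the fingers.

Converted, -51 mm / 400 = -0.1275, -49 mm / 400 = -0.1225.

>>> jog_arm:
  targets:
    - [-0.1,[0,0,-0.0875],0]
    - [-0.1,[0,0,-0.1225],0]
    - [-0.1,[0,0,-0.1275],0]
    - [-0.1,[0,0,-0.1275],0]
    - [-0.8,[0,0,-0.1275],0]
    - [-0.8,[0,0,-0.1275],0]
    - [-0.8,[0,0,-0.1275],0]
    - [-0.8,[0,0,-0.1275],0]
  force: 10

```text
clock: 7.5
tcp_pos: [0.4492, -0.231, 0.019]
tool_rot: [-0.704, 0.71, -0.0, 0.0]
wrist_force: [-0.3, 0.4, 3.5]
opening: 0.0168
finger_force: 10.0
```

Converted, 120 mm / 400 = 0.3, 100 mm / 400 = 0.25, 50 degrees / 229.1831 = 0.2182.

>>> jog_arm:
  targets:
    - [-0.8,[0,0,0.0375],0]
    - [-0.8,[0,0,0.15],0]
    - [-0.8,[0,-0.1,0.25],0]
    - [-0.8,[0.05,-0.2,0.25],0.0436]
    - [-0.8,[0.1,-0.2,0.25],0.0873]
    - [-0.8,[0.15,-0.175,0.25],0.1309]
    - [-0.8,[0.225,-0.15,0.25],0.1745]
    - [-0.8,[0.3,-0.1375,0.25],0.2182]

```text
clock: 8.5
tcp_pos: [0.5698, -0.2853, 0.1197]
tool_rot: [0.939, -0.343, 0.0, -0.0]
wrist_force: [0.3, -0.1, 0.1]
opening: 0.0172
finger_force: 10.0
```

Converted, -97 mm / 400 = -0.2425, -93 mm / 400 = -0.2325, 39 degrees / 229.1831 = 0.1702.

>>> jog_arm:
  targets:
    - [-0.8,[0.025,0,0],0.0436]
    - [-0.8,[0.05,0,0],0.0873]
    - [-0.8,[0.07,0,-0.025],0.1309]
    - [-0.8,[0.07,0,-0.1],0.1702]
    - [-0.8,[0.07,0,-0.175],0.1702]
    - [-0.8,[0.07,0,-0.2325],0.1702]
    - [-0.8,[0.07,0,-0.2425],0.1702]
    - [-0.8,[0.07,0,-0.2425],0.1702]

```text
clock: 9.5
tcp_pos: [0.5973, -0.2861, 0.0228]
tool_rot: [1.0, -0.012, 0.0, 0.0]
wrist_force: [0.6, -0.4, -0.4]
opening: 0.0167
finger_force: 10.0
```

Converted, 98 mm / 400 = 0.245, 60 mm / 400 = 0.15.

>>> jog_arm:
  targets:
    - [-0.3,[0,0,0],0]
    - [-0.3,[0,0,0],0]
    - [-0.3,[0,0,0.05],0]
    - [-0.2,[0,0,0.15],0]
    - [-0.2,[0,0,0.245],0]
    - [-0.2,[0,0,0.245],0]

```text
clock: 10.25
tcp_pos: [0.5981, -0.2866, 0.1234]
tool_rot: [1.0, -0.012, 0.003, 0.002]
wrist_force: [0.4, -0.7, -0.2]
opening: 0.0356
finger_force: 0.0
```

```bash
python3 - <<'E'
from h import *
C=cam("wrist");save(C,"w5.png");s=arm.state();print(s["tcp_pos"],s["tool_rot"],s["clock"],s["joints"].round(2))
print("pred",proj(C,(.597,-.2857,.010)))
E
```

```text
[ 0.5973438  -0.2860662   0.12114103] [ 9.99921866e-01 -1.24237544e-02  1.12870402e-03  7.99330442e-04] 10.3 [-0.62  0.68  1.15 -0.    1.31  0.97]
pred [323.74903918 206.13651082]
```

View pics/w5.png

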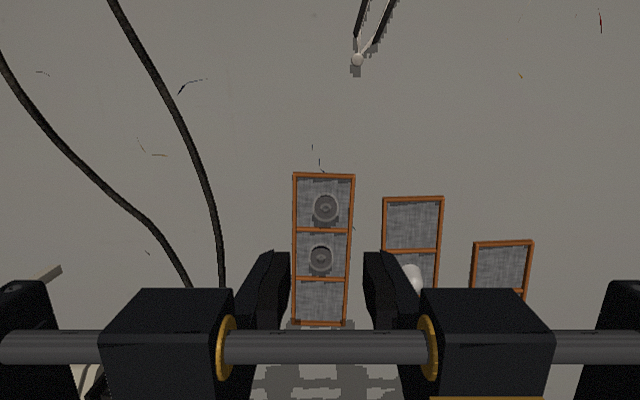

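The bobbin sits centred in the far bay at (325,207). Next is the second bobbin, at about (0.330, -0.312).

Converted, -267 mm / 400 = -0.6675, -220 mm / 400 = -0.55.

>>> jog_arm:
  targets:
    - [-0.1,[-0.1375,-0.0125,0],0]
    - [-0.1,[-0.275,-0.025,0],0]
    - [-0.1,[-0.4125,-0.04,0],0]
    - [-0.1,[-0.55,-0.0525,0],0]
    - [-0.1,[-0.6675,-0.065,-0.05],0]
    - [-0.1,[-0.6675,-0.065,-0.125],0]
    - [-0.1,[-0.6675,-0.065,-0.125],0]
    - [-0.1,[-0.6675,-0.065,-0.125],0]

```text
clock: 11.3
tcp_pos: [0.3304, -0.3119, 0.0701]
tool_rot: [1.0, -0.012, 0.0, -0.0]
wrist_force: [-0.8, 0.0, -0.0]
opening: 0.0398
finger_force: 0.0
```

```bash
python3 - <<'E'
from h import *
C=cam("wrist");s=arm.state();print(s["tcp_pos"],s["opening"])
u,v=proj(C,(.330,-.312,.008));print("pred",u,v)
x,y=int(u)-60,int(v)-45;cv2.imwrite("pics/w6.png",cv2.resize(C[0][y:y+90,x:x+120],(480,360),interpolation=cv2.INTER_CUBIC)[:,:,::-1]);print(x,y)
E
```

```text
[ 0.33060324 -0.31203524  0.07030602] 0.039403368540106655
pred 325.43612355489176 231.3638287696599
265 186
```

View pics/w6.png

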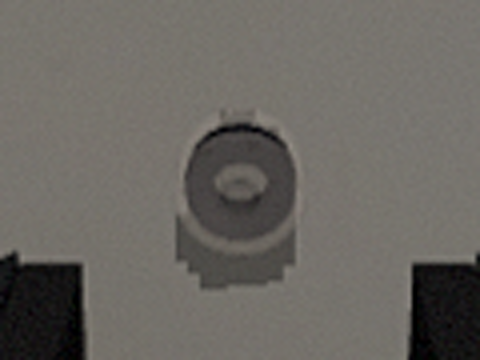

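The crop shows the bobbin at crop (241,183), i.e. pixel (325,232), which matches the prediction.

Converted, -51 mm / 400 = -0.1275, -49 mm / 400 = -0.1225.

>>> jog_arm:
  targets:
    - [-0.1,[0,0,-0.0875],0]
    - [-0.1,[0,0,-0.1225],0]
    - [-0.1,[0,0,-0.1275],0]
    - [-0.1,[0,0,-0.1275],0]
    - [-0.8,[0,0,-0.1275],0]
    - [-0.8,[0,0,-0.1275],0]
    - [-0.8,[0,0,-0.1275],0]
    - [-0.8,[0,0,-0.1275],0]

```text
clock: 12.35
tcp_pos: [0.3301, -0.3121, 0.019]
tool_rot: [1.0, -0.012, 0.0, 0.0]
wrist_force: [0.4, -0.3, 5.2]
opening: 0.0168
finger_force: 10.0
```

Converted, 177 mm / 400 = 0.4425, 150 mm / 400 = 0.375.

>>> jog_arm:
  targets:
    - [-0.8,[0,0,0.0375],0]
    - [-0.8,[0,0,0.15],0]
    - [-0.8,[0.125,0.025,0.175],0]
    - [-0.8,[0.25,0.05,0.175],0]
    - [-0.8,[0.375,0.07,0.175],0]
    - [-0.8,[0.4425,0.08,0.175],0]
    - [-0.8,[0.4425,0.08,0.1],0]
    - [-0.8,[0.4425,0.08,0.075],0]

```text
clock: 13.35
tcp_pos: [0.5064, -0.2791, 0.0471]
tool_rot: [1.0, -0.012, -0.001, -0.001]
wrist_force: [0.1, 0.5, 0.4]
opening: 0.0168
finger_force: 10.0
```

Commanded z is now 0.049, and it should be 0.022, so I'll go down 27 mm, release and rise.

Converted, 91 mm / 400 = 0.2275, 50 mm / 400 = 0.125.

>>> jog_arm:
  targets:
    - [-0.8,[0,0,-0.05],0]
    - [-0.8,[0,0,-0.0675],0]
    - [-0.8,[0,0,-0.0675],0]
    - [-0.3,[0,0,-0.0675],0]
    - [-0.3,[0,0,-0.0675],0]
    - [-0.3,[0,0,0],0]
    - [-0.1,[0,0,0.125],0]
    - [0,[0,0,0.2275],0]

```text
clock: 14.35
tcp_pos: [0.5071, -0.2799, 0.1419]
tool_rot: [1.0, -0.012, 0.0, 0.0]
wrist_force: [0.6, 0.1, -0.1]
opening: 0.0438
finger_force: 0.0
```

Converted, -135 mm / 400 = -0.3375, -120 mm / 400 = -0.3, -80 degrees / 229.1831 = -0.3491.

>>> jog_arm:
  targets:
    - [0,[-0.075,-0.075,0],-0.0436]
    - [0,[-0.15,-0.075,0],-0.0873]
    - [0,[-0.225,-0.075,0],-0.1309]
    - [0,[-0.3,-0.075,0],-0.1745]
    - [0,[-0.3375,-0.075,0],-0.2182]
    - [0,[-0.3375,-0.05,0],-0.2618]
    - [0,[-0.3375,-0.025,0],-0.3054]
    - [0,[-0.3375,0,0],-0.3491]

```text
clock: 15.35
tcp_pos: [0.372, -0.2796, 0.1401]
tool_rot: [0.756, -0.655, 0.0, 0.0]
wrist_force: [0.0, 0.1, -0.4]
opening: 0.044
finger_force: 0.0
```

Converted, 43 mm / 400 = 0.1075, 22 mm / 400 = 0.055, -9 degrees / 229.1831 = -0.0393.

>>> jog_arm:
  targets:
    - [0,[0,0.055,0],-0.0393]
    - [0,[0,0.1075,-0.05],-0.0393]
    - [0,[0,0.1075,-0.05],-0.0393]
    - [0,[0,0.1075,-0.05],-0.0393]

```text
clock: 15.85
tcp_pos: [0.3724, -0.2378, 0.1205]
tool_rot: [-0.705, 0.71, -0.001, -0.0]
wrist_force: [-0.4, 0.6, 0.2]
opening: 0.0441
finger_force: 0.0
```

```bash
python3 - <<'E'
from h import *
C=cam("wrist");s=arm.state();print(s["tcp_pos"],s["tool_rot"],s["opening"])
G=cv2.cvtColor(C[0],cv2.COLOR_RGB2GRAY)
for z in(.003,.042):print("pred",proj(C,(.372,-.236,z)).round(1))
u,v=proj(C,(.372,-.236,.042)).astype(int)
w=G[v-35:v+35,u-35:u+35];print(np.percentile(w,[5,25,50,75,95]))
h=cv2.cvtColor(C[0],cv2.COLOR_RGB2HSV)[v-35:v+35,u-35:u+35]
for t in(130,145,160):
  k=cv2.connectedComponentsWithStats((w>t).astype(np.uint8))
  for st,c in zip(k[2][1:],k[3][1:]):
    if st[4]>150:print(t,st,ray(C,st[0]+u-35+(st[2]-1)/2,st[1]+v-35+(st[3]-1)/2,.042).round(4))
cv2.imwrite("pics/w7.png",cv2.resize(C[0][v-60:v+60,u-80:u+80],(640,480),interpolation=cv2.INTER_CUBIC)[:,:,::-1])
E
```

```text
[ 0.37243412 -0.2379447   0.1204703 ] [-7.04378182e-01  7.09824340e-01 -8.80723265e-04 -8.70885036e-05] 0.04428157406506162
pred [328.  204.8]
pred [328.1 223.8]
[ 21. 111. 128. 131. 162.]
130 [ 19  21  34  31 725] [ 0.3717 -0.2359  0.042 ]
145 [ 20  22  33  30 668] [ 0.3714 -0.2355  0.042 ]
160 [ 20  22  32  29 331] [ 0.3717 -0.2359  0.042 ]
```

The spool top is confirmed at (0.3717, -0.2359). I'll grip its top flange so it hangs upright.

Converted, -86 mm / 400 = -0.215, -80 mm / 400 = -0.2.

>>> jog_arm:
  targets:
    - [0,[0,0.0025,-0.1125],0]
    - [0,[0,0.0025,-0.2],0]
    - [0,[0,0.0025,-0.215],0]
    - [0,[0,0.0025,-0.215],0]
    - [-0.8,[0,0.0025,-0.215],0]
    - [-0.8,[0,0.0025,-0.215],0]
    - [-0.8,[0,0.0025,-0.215],0]
    - [-0.8,[0,0.0025,-0.215],0]
  force: 12

```text
clock: 16.9
tcp_pos: [0.3722, -0.2361, 0.0343]
tool_rot: [-0.705, 0.71, -0.001, -0.0]
wrist_force: [-1.7, 0.4, 6.1]
opening: 0.0188
finger_force: 11.3
```

Converted, 86 mm / 400 = 0.215, 60 mm / 400 = 0.15.

>>> jog_arm:
  targets:
    - [-0.8,[0,0,0.0125],0]
    - [-0.8,[0,0,0.0625],0]
    - [-0.8,[0,-0.025,0.15],0]
    - [-0.8,[0,-0.1,0.215],0]
    - [-0.8,[0,-0.125,0.215],0]

```text
clock: 17.52
tcp_pos: [0.3726, -0.2875, 0.1212]
tool_rot: [-0.704, 0.71, -0.002, -0.0]
wrist_force: [-0.4, -0.6, -1.4]
opening: 0.019
finger_force: 11.9
```

```bash
python3 - <<'E'
from h import *
s=arm.state();print(s["tcp_pos"],s["opening"],s["finger_force"])
C=cam("scene");D=cam("side");W=cam("wrist");t=s["tcp_pos"]
im=[]
for c,z in((C,-.02),(D,-.02),(W,-.01)):
    u,v=proj(c,t+[0,0,z]).astype(int);print(u,v);im.append(cv2.resize(c[0][max(v-32,0):v+32,max(u-32,0):u+32],(264,400)))
cv2.imwrite("pics/held.png",np.hstack(im)[:,:,::-1])
E
```

```text
[ 0.37255412 -0.28749485  0.12124241] 0.01899236970250759 11.860857786523411
271 165
352 181
325 274
```

The spool is held: the opening is 19 mm, with the same bias as the earlier grips. I'll turn the tool half round so the wrist camera points away from the green machine, then go to the near spool bay, 5 mm toward the robot to clear the sample.

Converted, -30 mm / 400 = -0.075, -20 mm / 400 = -0.05, 80 degrees / 229.1831 = 0.3491.

>>> jog_arm:
  targets:
    - [-0.8,[0,-0.025,0],0.0436]
    - [-0.8,[0,-0.05,0],0.0873]
    - [-0.8,[0,-0.075,0],0.1309]
    - [-0.8,[0,-0.075,0],0.1745]
    - [-0.8,[0,-0.075,0],0.2182]
    - [-0.8,[0,-0.075,0],0.2618]
    - [-0.8,[0,-0.075,0],0.3054]
    - [-0.8,[0,-0.075,0],0.3491]

```text
clock: 18.68
tcp_pos: [0.3717, -0.3144, 0.1185]
tool_rot: [0.996, -0.088, -0.001, -0.001]
wrist_force: [-0.3, 0.0, -0.9]
opening: 0.019
finger_force: 11.9
```

Converted, 80 degrees / 229.1831 = 0.3491.

>>> jog_arm:
  targets:
    - [-0.8,[0,0,0],0.0436]
    - [-0.8,[0,0,0],0.0873]
    - [-0.8,[0,0,0],0.1309]
    - [-0.8,[0,0,0],0.1745]
    - [-0.8,[0,0,0],0.2182]
    - [-0.8,[0,0,0],0.2618]
    - [-0.8,[0,0,0],0.3054]
    - [-0.8,[0,0,0],0.3491]

```text
clock: 19.68
tcp_pos: [0.3717, -0.3144, 0.1185]
tool_rot: [0.819, 0.573, 0.0, -0.002]
wrist_force: [-0.3, 0.1, 0.4]
opening: 0.0188
finger_force: 11.9
```

Converted, -118 mm / 400 = -0.295, -95 mm / 400 = -0.2375, 21 degrees / 229.1831 = 0.0916.

>>> jog_arm:
  targets:
    - [-0.8,[0.05,-0.05,0],0.0436]
    - [-0.8,[0.1,-0.15,0],0.0873]
    - [-0.8,[0.1725,-0.2375,0],0.0916]
    - [-0.8,[0.1725,-0.295,0],0.0916]
    - [-0.8,[0.1725,-0.295,-0.075],0.0916]
    - [-0.8,[0.1725,-0.295,-0.075],0.0916]

```text
clock: 20.42
tcp_pos: [0.4402, -0.4318, 0.0866]
tool_rot: [0.703, 0.711, 0.001, -0.004]
wrist_force: [-0.0, -0.6, -1.0]
opening: 0.0186
finger_force: 11.9
```

```bash
python3 - <<'E'
from h import *
C=cam("wrist");s=arm.state();print(s["tcp_pos"],s["tool_rot"],s["opening"],s["finger_force"],s["wrist_force"],s["joints"].round(2));trays(C)
D=cam("side");a=cv2.resize(D[0][150:260,240:400],(640,440),interpolation=cv2.INTER_CUBIC)
# tilt of black thread in side & wrist views
for n,c in(("side",D),("wrist",C)):
    for z in(.0,-.012):print(n,proj(c,s["tcp_pos"]+[0,0,z]).round(1))
cv2.imwrite("pics/s8.png",np.vstack([cv2.resize(C[0],(480,300)),cv2.resize(a,(480,300))])[:,:,::-1])
E
```

```text
[ 0.44077286 -0.43248645  0.08834931] [ 7.03355710e-01  7.10834971e-01  4.35195708e-04 -2.04937918e-03] 0.018645079665146044 11.859974378457991 [ 0.14707684 -0.45388159 -0.53433447] [-0.97  0.65  1.33  0.    1.17 -0.98]
side [288.9 161. ]
side [289.2 165. ]
wrist [326.9 287.2]
wrist [327.  273.2]
```

View pics/s8.png

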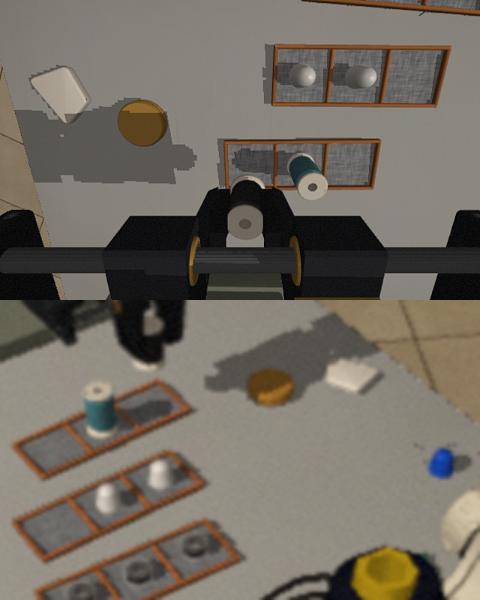

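All 14 pictures are now used. This last one shows the spool held upright above the near bay, wrist half (245,200), with the sample at (312,170) to one side. Both bobbins and the thimble are in their bays in the side half. Lowering and releasing.

Converted, -53 mm / 400 = -0.1325, -48 mm / 400 = -0.12.

>>> jog_arm:
  targets:
    - [-0.8,[0,0,-0.075],0]
    - [-0.8,[0,0,-0.12],0]
    - [-0.8,[0,0,-0.1325],0]
    - [-0.8,[0,0,-0.1325],0]

```text
clock: 21.02
tcp_pos: [0.4413, -0.4339, 0.0376]
tool_rot: [0.703, 0.711, -0.0, 0.0]
wrist_force: [0.1, -0.3, -0.2]
opening: 0.0186
finger_force: 11.9
```

>>> jog_arm:
  targets:
    - [-0.35,[0,0,0],0]
    - [-0.35,[0,0,0],0]
    - [-0.35,[0,0,0],0]

```text
clock: 21.4
tcp_pos: [0.4411, -0.434, 0.0371]
tool_rot: [0.704, 0.711, -0.0, 0.0]
wrist_force: [0.4, -0.1, 0.3]
opening: 0.0286
finger_force: 0.0
```

Converted, 180 mm / 400 = 0.45, 120 mm / 400 = 0.3.

>>> jog_arm:
  targets:
    - [-0.35,[0,0,0.0375],0]
    - [-0.35,[0,0,0.15],0]
    - [-0.35,[0,0,0.3],0]
    - [-0.35,[0,-0.0125,0.45],0]
    - [-0.35,[0,-0.0125,0.45],0]
    - [-0.35,[0,-0.0125,0.45],0]
    - [-0.35,[0,-0.0125,0.45],0]

```text
clock: 22.28
tcp_pos: [0.4407, -0.4384, 0.2153]
tool_rot: [0.704, 0.711, 0.0, -0.001]
wrist_force: [0.2, -0.3, -0.6]
opening: 0.0285
finger_force: 0.0
```

```bash
python3 - <<'E'
from h import *
C=cam("wrist");s=arm.state();print(s["tcp_pos"],s["clock"]);trays(C)
G=cv2.cvtColor(C[0],cv2.COLOR_RGB2GRAY)
def blob(n,P,z,r,f):
    u,v=proj(C,P).round().astype(int);w=f(G[v-r:v+r,u-r:u+r].astype(int));k=cv2.connectedComponentsWithStats(w.astype(np.uint8))
    for st,c in zip(k[2][1:],k[3][1:]):
        if st[4]>40:print(n,(u,v),st,ray(C,st[0]+u-r+(st[2]-1)/2,st[1]+v-r+(st[3]-1)/2,z).round(4))
blob("spool top exp .441 -.434",(.441,-.434,.044),.044,16,lambda w:w>135)
blob("spool dark",(.441,-.434,.025),.025,16,lambda w:w<35)
blob("thim exp .4867 -.355",(.4867,-.355,.013),.013,14,lambda w:w>140)
for n,P in(("bobnear",(.507,-.280,.01)),("bobfar",(.597,-.2857,.01))):
    u,v=proj(C,P).round().astype(int);print(n,u,v)
    if 15<u<625 and 15<v<385:
        p=cv2.HoughCircles(cv2.resize(G[v-16:v+16,u-16:u+16],None,fx=4,fy=4,interpolation=cv2.INTER_CUBIC),cv2.HOUGH_GRADIENT,1.5,60,param1=80,param2=20,minRadius=20,maxRadius=48)
        if p is not None:print([ray(C,u-16+c[0]/4,v-16+c[1]/4,.012).round(4) for c in p[0]],p[0])
E
```

```text
[ 0.44077775 -0.43849004  0.21537322] 22.325
spool top exp .441 -.434 (np.int64(326), np.int64(178)) [  9   8  23  23 358] [ 0.4443 -0.437   0.044 ]
spool dark (np.int64(326), np.int64(173)) [  8   5  24  14 125] [ 0.444  -0.4295  0.025 ]
thim exp .4867 -.355 (np.int64(376), np.int64(88)) [12  9 10 12 91] [ 0.4891 -0.3555  0.013 ]
bobnear 403 -3
bobfar 505 6
```

Converted, 140 mm / 400 = 0.35, 100 mm / 400 = 0.25.

>>> jog_arm:
  targets:
    - [-0.35,[0.075,0.125,0.025],0]
    - [-0.35,[0.15,0.25,0.05],0]
    - [-0.35,[0.2,0.35,0.05],0]
    - [-0.35,[0.2,0.35,0.05],0]
    - [-0.35,[0.2,0.35,0.05],0]
    - [-0.35,[0.2,0.35,0.05],0]

```text
clock: 23.08
tcp_pos: [0.5205, -0.3, 0.2363]
tool_rot: [0.704, 0.71, -0.0, -0.0]
wrist_force: [-0.1, 0.7, -0.2]
opening: 0.0286
finger_force: 0.0
```

```bash
python3 - <<'E'
from h import *
C=cam("wrist");s=arm.state();print(s["tcp_pos"],s["clock"]);trays(C)
G=cv2.cvtColor(C[0],cv2.COLOR_RGB2GRAY)
def blob(n,P,z,r,f):
    u,v=proj(C,P).round().astype(int);w=f(G[v-r:v+r,u-r:u+r].astype(int));k=cv2.connectedComponentsWithStats(w.astype(np.uint8))
    for st,c in zip(k[2][1:],k[3][1:]):
        if st[4]>40:print(n,(u,v),st,ray(C,st[0]+u-r+(st[2]-1)/2,st[1]+v-r+(st[3]-1)/2,z).round(4))
blob("spool top exp .441 -.434",(.441,-.434,.044),.044,20,lambda w:w>135)
blob("spool dark",(.441,-.434,.025),.025,20,lambda w:w<35)
blob("sample top exp .491 -.433",(.491,-.433,.048),.048,16,lambda w:w>135)
blob("thim",(.4867,-.355,.013),.013,14,lambda w:w>140)
for n,P in(("bobnear",(.507,-.280,.01)),("bobmid",(.552,-.2827,.01)),("bobfar",(.597,-.2857,.01))):
    u,v=proj(C,P).round().astype(int)
    p=cv2.HoughCircles(cv2.resize(G[v-16:v+16,u-16:u+16],None,fx=4,fy=4,interpolation=cv2.INTER_CUBIC),cv2.HOUGH_GRADIENT,1.5,60,param1=80,param2=20,minRadius=20,maxRadius=48)
    print(n,u,v,[ray(C,u-16+c[0]/4,v-16+c[1]/4,.012).round(4) for c in p[0]] if p is not None else None)
D=cam("side")
for n,x in(("loose",(.441,-.434)),("sample",(.491,-.433))):
  for z in(.004,.044): print(n,proj(D,(*x,z)).round(1))
h=cv2.cvtColor(D[0],cv2.COLOR_RGB2GRAY)
u,v=proj(D,(.441,-.434,.025)).round().astype(int)
w=h[v-12:v+16,u-10:u+14]
k=cv2.connectedComponentsWithStats((w<40).astype(np.uint8));print(u,v,k[2][1:].tolist(),k[3][1:])
m=(w<40); ys,xs=np.nonzero(m)
for r in range(m.shape[0]):
    if m[r].sum()>2:print(r+v-12,(np.nonzero(m[r])[0].min()+np.nonzero(m[r])[0].max())/2+u-10,m[r].sum())
E
```

```text
[ 0.52051062 -0.29995194  0.2363782 ] 23.125
spool dark (np.int64(257), np.int64(284)) [   0    0   40   40 1165] [ 0.4406 -0.4334  0.025 ]
sample top exp .491 -.433 (np.int64(298), np.int64(295)) [ 14   8  13  17 140] [ 0.495  -0.4331  0.048 ]
thim (np.int64(296), np.int64(217)) [11  8 11 14 73] [ 0.4895 -0.3555  0.013 ]
bobnear 313 150 [array([ 0.5067, -0.2799,  0.012 ])]
bobmid 356 153 [array([ 0.5533, -0.2816,  0.012 ]), array([ 0.5381, -0.2765,  0.012 ])]
bobfar 398 156 [array([ 0.5945, -0.2865,  0.012 ])]
loose [290.3 187.2]
loose [289.5 175.1]
sample [272.8 195.8]
sample [271.4 183.8]
290 181 [[6, 10, 9, 10, 65]] [[ 9.98461538 14.90769231]]
180 292.0 3
181 289.5 8
182 289.5 8
183 290.0 9
184 290.0 9
185 290.0 9
186 290.0 7
187 290.0 7
188 289.5 4
```

```bash
python3 -c "
from rig import arm
print(arm.hand_in())"
```

```text
the job is handed in; nothing more can be done
None
```

I handed the job in at about 23 s of the 109 s: the spool, both bobbins and the thimble measured upright and within about 6 mm of the centres of end bays in their own trays, the wax disc was left where it lay, and the hand-in returned no verdict.

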